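Pack the last tea tin and the last jar into their trays

ROBOT

A 7-joint arm with a two-finger parallel gripper is mounted at the origin on the work surface. World frame = base frame: x ahead of the robot, y to its left, z up, the work surface at z = 0. Lengths are in m, angles in rad, forces in N, time in s.
With the tool pointing down it reaches from about 0.425 to 0.95 m from the base axis. Payload 4.7 kg.
Tool frame: the origin (TCP) lies on the centre line of the jaws, within the pads' length; the fingertips stand robot.nose_length ahead of it and the grasp point (between the pads) lies 8 mm behind it (robot.nose_length is the distance from the TCP to the fingertips, in m); z points along the fingers, x is the direction in which the jaws open and shut, and the axes are right-handed (so a half turn about z gives the same grasp; the last joint's range is limited). The gripper opens to 85 mm and grips with 20 to 120 N. Pads are 22 mm wide; open, the fingers measure 114 mm over their backs; the gripper's body (76 mm by 85 mm) begins 54 mm behind the grasp point. The pads swing forward as they close: fully open they stand 13 mm farther back than shut.
Start: joints at [1.275, 0.469, -0.049, 1.532, 0.024, 1.141, -0.082], TCP at [0.178, -0.651, 0.242] pointing down, gripper open.
Joint ranges: [-2.59, 2.59], [-0.33, 1.99], [-1.39, 1.29], [0.1, 2.45], [-1.04, 4.18], [0.21, 1.99], [-2.66, 2.66]. Speed limits (rad/s): [2.57, 2.57, 3.14, 3.14, 3.14, 3.14, 3.14].

INTERFACE

Orientations are given as [roll, pitch, yaw] about the fixed x, y, z axes, in that order (R = Rz(yaw) Ry(pitch) Rx(roll)).
In Python, from plant import robot gives the robot as it stands. Calls block until the motion is done:
- robot.goto(position, orientation): joint-space move of the TCP to a pose.
- robot.move_straight(position, vel=0.15, attitude=None, contact_N=None): straight line of the TCP; attitude=None keeps the orientation; vel is the mean speed in m/s. With contact_N (N) it stops when the force on the tool has changed by that much, and returns True; else False.
- robot.move_joints(angles): joint-space move.
- robot.grip(opening, strength=None): opening from 0.0 (shut) to 1.0 (fully open); strength is the grip in N (None keeps the last); returns when the fingers have stopped.
- robot.sleep(seconds).
- robot.inverse_kinematics(position, orientation): joint angles nearest the present ones, or None.
- robot.sense(): the state.
- robot.grab_frame(name): name is "side" or "top" or "wrist"; returns a dict with "image" (420x560x3 uint8, red, green, blue), "range_z" (420x560 float32, m along the optical axis (not along the pixel's ray), 0 where there is no reading), "fx", "fy", "cx", "cy" (pixels), "R" (3x3) and "t" (3): a world point X has camera coordinates R X + t. Camera axes: x right, y down, z forward; pixel columns grow to the right and rows downward; lengths in m; the calibration is good to about 2 mm. A picture is of the moment at which its call begins.
A pose or a line that the arm cannot do raises robot.IKError and nothing moves.
- robot.close_job(): hands the job in, once; it reports no verdict.
The state is a dict: "t": time; "joint_pos": joint angles; "joint_velocities": joint speeds; "effort": joint torques, N m; "tcp_pos": TCP position; "tcp_rot": TCP orientation; "wrist_force": force on the tool from outside, world axes, zero at the start; "torque": the same for the moment, N m; "opening": opening from 0.0 (shut) to 1.0 (fully open).
Only numpy, scipy, OpenCV 4.12 (cv2) and the standard library are available. Lean on these libraries where they do the work, as an engineer would, in place of code of your own. Each camera call takes 0.05 s, during which the arm holds its last target. There are 200 camera calls.

TASK

Pack the red tea tin into the gap between the tins in the wooden tray and the loose terracotta-coloured jar into the gap between the jars in the white tray, each upright with its lid up and all the way down on the tray's floor. The tin lies flat: first stand it up on the bare table and let go of it, so that you can take it afresh by its broad faces and lower it between its neighbours. Set both down gently, never letting them drop or topple, and leave the packed tins and jars, the mug and the yellow clip hook where they are.

Things in the scene. Friction and masses are not known exactly. Their poses are not given: they have to be found in the camera images.
- tin: red tea tin with a brass-coloured lid, a box 100 mm tall, 58 mm wide and 34 mm thick, about 180 g, edges rounded 3 mm; starts lying on the table on a broad face. Origin at its very middle; x axis runs from foot to lid (horizontal at the start, straight up when it stands upright), y along the 58 mm width, z along the 34 mm thickness
- tin_foot (a point): middle of the tin's foot face, 50 mm from the tin's middle
- tin_lid (a point): middle of the top face of the tin's lid, 50 mm from the tin's middle
- tin_tray: wooden open tray, fixed to the table, 49 x 190.5 mm outside, 51 mm high, walls and floor 6 mm thick (inside 37 x 178.5 mm, 45 mm deep), for a row of three standing tins. Origin under its centre on the table; y axis along its length (the row). The gap for the red tin is at its middle: 62 mm along y between the neighbours, 37 mm along x between the walls
- tin_a: green tea tin, same size as the red one, standing in the wooden tray on its +y side, 60 mm from the tray's centre. Origin at the middle of its foot, z up, y along its 58 mm width
- tin_b: blue tea tin, same size, standing in the wooden tray on its -y side, 60 mm from the centre. Origin at the middle of its foot, z up, y along its width
- jar: round terracotta-coloured jar with a dark lid, upright on the table, 56 mm in diameter (lid 57 mm), 85 mm tall, about 250 g. Origin at the middle of its foot, z up
- jar_tray: white plastic open tray, fixed to the table, 72 x 188 mm outside, 36 mm high, walls and floor 6 mm thick (inside 60 x 176 mm, 30 mm deep), for a row of three jars. Origin under its centre on the table; y axis along its length (the row). The gap for the jar is at its middle: 61 mm along y between the lids of its neighbours, 60 mm along x between the walls
- jar_a: green jar, same size as the loose one, standing in the white tray on its +y side, 59 mm from the centre. Origin at the middle of its foot, z up
- jar_b: amber jar, same size, standing in the white tray on its -y side, 59 mm from the centre. Origin at the middle of its foot, z up
- mug: blue mug, 76 mm in diameter, 85 mm tall, with a handle on its +y side; to be left alone. Origin at the middle of its foot
- clip_hook: yellow plastic clip-on hook, about 95 x 22 mm, 33 mm high, lying on the table; to be left alone. Origin under its clip, x axis away from its hook

How it is judged:
On the way:
1. the red tin stands upright on the bare table, lid up, let go (angle between tin's own x axis and vertical below 0.1 rad and height (world z) of tin_foot below 0.004 m and contact force between the fingers and tin below 0.1 N and linear speed of tin below 0.03 m/s), for 0.2 s.
At the end, for the whole second after the job is handed in: Red tin and jar at rest, lid up (0.08 rad), each in the middle gap of its tray: foot within 6 mm across and 8 mm along of the tray centre, at most 4 mm above the floor; the four packed tins and jars upright (0.1 rad) and within 15 mm of their start (x of tin_foot in the frame of tin_tray between -0.006 and 0.006 m and y of tin_foot in the frame of tin_tray between -0.008 and 0.008 m and z of tin_foot in the frame of tin_tray below 0.01 m and angle between tin's own x axis and vertical below 0.08 rad and linear speed of each of tin, jar below 0.02 m/s and x of jar in the frame of jar_tray between -0.006 and 0.006 m and y of jar in the frame of jar_tray between -0.008 and 0.008 m and z of jar in the frame of jar_tray below 0.01 m and angle between jar's own z axis and vertical below 0.08 rad and angle between each of tin_a, tin_b, jar_a, jar_b's own z axis and vertical below 0.1 rad and distance of each of tin_a, tin_b, jar_a, jar_b from where it was at the start of the episode below 0.015 m); the robot touches nothing.
It fails at once if a packed tin or jar is moved more than 30 mm (distance of any of tin_a, tin_b, jar_a, jar_b from where it was at the start of the episode above 0.03 m).
It fails at once if the mug or the clip hook is moved more than 30 mm (distance of any of mug, clip_hook from where it was at the start of the episode above 0.03 m).
It fails at once if the tin or the jar is dropped: it moves at over 0.5 m/s (a fall of over 13 mm) while no finger touches it ((linear speed of tin above 0.5 m/s and contact force between the fingers and tin below 0.1 N) or (linear speed of jar above 0.5 m/s and contact force between the fingers and jar below 0.1 N)).
It also fails if it takes over 72 s, if anything falls off the work surface, if the arm or the gripper's body presses on something with over 40 N, if the wrist force passes 120 N, or if a joint passes its speed limit or range.

## Working session

There is one attempt and no reset: what is moved stays moved. The work goes in short steps, each a Python script; the robot and the scene stay as the last script left them, time stands still between calls to the robot, and variables do not carry over. Pictures are saved under pics/ and viewed, on a budget of 10 in all, crops included, one or two more only if the job needs it, and the job is handed in when it is done.

```bash
ls; mkdir -p pics; python3 - <<'E'
from plant import robot
import cv2,numpy as np
for n in("top","side"):
    f=robot.grab_frame(n)
    cv2.imwrite(f"pics/{n}0.png",f["image"][:,:,::-1]); np.savez(f"{n}0.npz",**f)
    print(n,f["fx"],f["cx"],f["cy"],(-f["R"].T@f["t"]).round(3),f["R"].round(3).tolist())
s=robot.sense();print(s["tcp_pos"],s["tcp_rot"],s["opening"],robot.nose_length,s["t"])
E
```

```text
pics
top 497.3240365409299 280.85565751862146 212.00245767264613 [ 0.363 -0.007  1.231] [[-0.021, -1.0, -0.021], [-0.981, 0.025, -0.19], [0.19, 0.017, -0.982]]
side 525.3828737896514 284.2695160345117 205.02638902089507 [0.358 0.758 0.897] [[-0.965, -0.261, -0.009], [-0.189, 0.722, -0.665], [0.181, -0.64, -0.746]]
[ 0.17784769 -0.65063291  0.24140342] [ 3.14155118e+00  1.71065748e-03 -1.30398547e+00] 0.9988474958047093 0.011 0.1
```

View pics/top0.png

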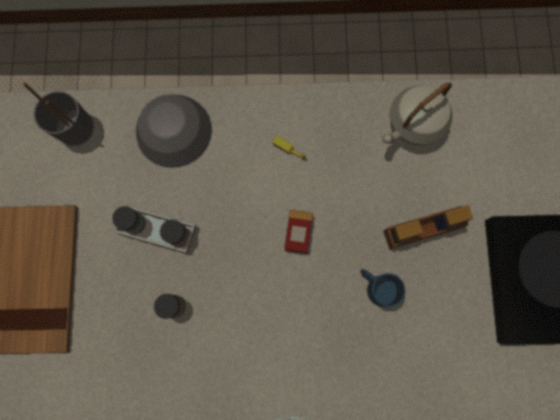

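View pics/side0.png

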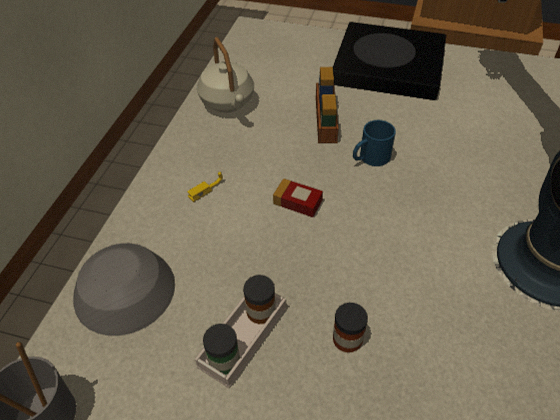

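The top view shows the tin at (298,232) with its lid toward +x, the wooden tray at (428,228), the jar tray at (155,230), the jar at (168,306), the mug at (385,290) and the hook at (290,148). Image right is -y. Next I'll segment by height.

```bash
cat > vis.py <<'E'
import numpy as np,cv2
def cloud(f):
    v,u=np.mgrid[0:420,0:560]; z=f["range_z"]
    c=np.stack([(u-f["cx"])/f["fx"]*z,(v-f["cy"])/f["fy"]*z,z],-1)
    P=(c-f["t"])@f["R"]; P[z==0]=np.nan
    return P
def onplane(f,uv,h):
    o=-f["R"].T@f["t"]; d=f["R"].T@np.array([(uv[0]-f["cx"])/f["fx"],(uv[1]-f["cy"])/f["fy"],1.])
    return o+d*(h-o[2])/d[2]
def proj(f,X):
    c=f["R"]@np.asarray(X)+f["t"]; return np.array([f["fx"]*c[0]/c[2]+f["cx"],f["fy"]*c[1]/c[2]+f["cy"]])
E
python3 - <<'E'
from vis import *
f=dict(np.load("top0.npz"));P=cloud(f);g=dict(np.load("side0.npz"));Q=cloud(g)
print("table z top/side",np.nanmedian(P[150:300,220:350,2]),np.nanmedian(Q[150:300,230:330,2]))
def blob(name,P,box,lo,hi):
    u0,u1,v0,v1=box; S=P[v0:v1,u0:u1]; m=np.nan_to_num((S[...,2]>lo)&(S[...,2]<hi)).astype(np.uint8)
    n,l,st,_=cv2.connectedComponentsWithStats(m)
    for i in range(1,n):
        if st[i,4]<25: continue
        X=S[l==i]; r=cv2.minAreaRect((X[:,:2]*1000).astype(np.float32)); c,rad=cv2.minEnclosingCircle((X[:,:2]*1000).astype(np.float32))
        print(name,st[i,4],"med",np.median(X,0).round(4),"rect",np.round(r[0],1),np.round(r[1],1),round(r[2],1),"circ",np.round(c,1),round(rad,1))
blob("T tin",P,(270,330,200,265),.024,.045)
blob("T jar",P,(140,200,280,335),.075,.1)
blob("T jtray lids",P,(100,205,195,260),.08,.11)
blob("T jtray",P,(100,205,195,260),.02,.05)
blob("T wtray lids",P,(375,480,195,260),.095,.12)
blob("T wtray",P,(375,480,195,260),.035,.065)
blob("T mug",P,(355,420,260,315),.02,.11)
blob("T hook",P,(265,315,130,165),.008,.05)
blob("S tin",Q,(260,340,170,225),.024,.045)
blob("S jar",Q,(325,375,295,360),.08,.1)
blob("S jlids",Q,(190,295,265,385),.083,.11)
blob("S wlids",Q,(305,350,60,150),.1,.12)
blob("S wtray",Q,(305,350,60,150),.04,.06)
def crop(im,x,y,w,h,s): return cv2.resize(im[y:y+h,x:x+w,::-1],None,fx=s,fy=s,interpolation=cv2.INTER_CUBIC)
I=f["image"];G=g["image"]
a=np.hstack([crop(I,100,195,100,70,4),crop(I,378,195,100,70,4)])
b=np.hstack([crop(I,270,200,60,60,4),crop(I,140,280,60,60,4),crop(G,265,170,70,60,4)[:, :280]])
b=cv2.copyMakeBorder(b,0,0,0,800-b.shape[1],cv2.BORDER_CONSTANT)
cv2.imwrite("pics/c1.png",cv2.convertScaleAbs(np.vstack([a,b]),alpha=1.8))
E
```

```text
table z top/side 7.467088826799716e-05 -0.00043658399281918975
T tin 965 med [ 0.5469 -0.0266  0.0338] rect [547.8 -26.8] [ 57.8 100.6] 80.6 circ [547.4 -27.8] 56.4
T jar 509 med [0.3741 0.2798 0.0846] rect [374.6 280.9] [56.7 53.8] 88.8 circ [373.7 280.9] 28.7
T jtray lids 474 med [0.5794 0.3812 0.0908] rect [579.8 382.6] [56.9 55. ] 63.0 circ [580.4 382.6] 28.8
T jtray lids 477 med [0.545  0.2689 0.0909] rect [545.6 269.4] [55.6 55.5] 29.0 circ [545.8 270.1] 28.9
T jtray 646 med [0.5533 0.3146 0.0352] rect [562.7 326.1] [188.6  72.3] 72.9 circ [562.7 326.6] 99.6
T wtray lids 391 med [ 0.5634 -0.3911  0.1054] rect [ 563.9 -392.7] [34.3 58.9] 15.0 circ [ 564.7 -392.6] 32.2
T wtray lids 389 med [ 0.5323 -0.2755  0.1052] rect [ 533.  -276.2] [34.2 57.7] 14.9 circ [ 531.7 -276.2] 31.8
T wtray 529 med [ 0.5386 -0.335   0.0501] rect [ 548.2 -334. ] [ 49.3 190.4] 15.1 circ [ 548.3 -334. ] 96.8
T mug 576 med [ 0.4074 -0.2151  0.0698] rect [ 402.8 -212.7] [102.8  75.1] 76.5 circ [ 411.7 -213.3] 56.0
T hook 195 med [0.7721 0.0052 0.0211] rect [771.5   3.1] [61.5 23.6] 54.9 circ [770.9   4. ] 
[... 226 characters left out ...]
44 0.2826 0.0838] rect [374.7 282. ] [56.  56.9] 7.5 circ [374.3 281. ] 29.5
S jlids 701 med [0.5451 0.2722 0.0898] rect [546.1 270.8] [56.9 55.5] 84.2 circ [546.5 270.4] 29.4
S jlids 855 med [0.5798 0.3848 0.09  ] rect [580.  383.2] [56.4 55.4] 82.7 circ [580.7 383.3] 28.9
S wlids 187 med [ 0.5634 -0.3897  0.1051] rect [ 563.8 -392.7] [33.7 65.4] 13.3 circ [ 566.3 -392.3] 33.6
S wlids 216 med [ 0.5325 -0.2734  0.105 ] rect [ 532.4 -275.2] [34.1 57.6] 15.6 circ [ 532.8 -274.3] 32.1
S wtray 253 med [ 0.5435 -0.51    0.0489] rect [ 545.7 -517.7] [45.4 78.9] 10.7 circ [ 543.6 -519.3] 42.4
S wtray 298 med [ 0.5444 -0.2631  0.0498] rect [ 548.3 -332.9] [ 49.1 193.6] 15.2 circ [ 551.8 -331.8] 98.4
```

View pics/c1.png

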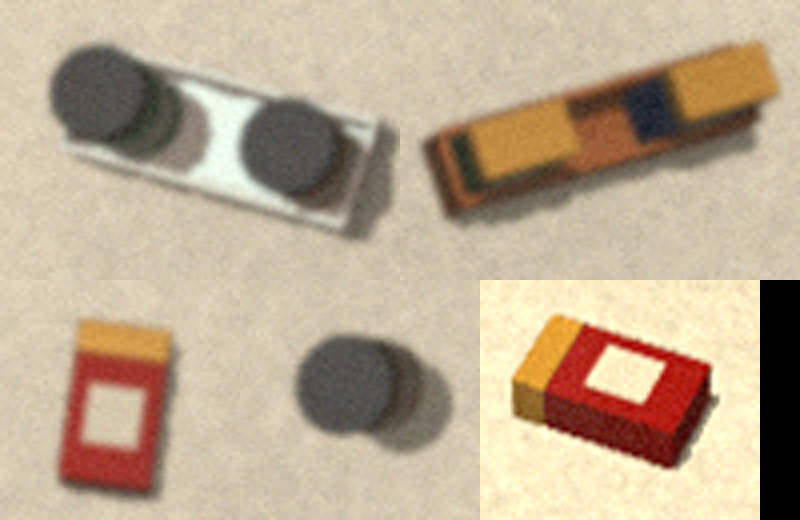

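```bash
cat > h.py <<'E'
from plant import robot
import numpy as np
from scipy.spatial.transform import Rotation
def rpy(z,x):
    z=np.array(z,float);z/=np.linalg.norm(z);x=np.array(x,float);x-=z*(x@z);x/=np.linalg.norm(x)
    return Rotation.from_matrix(np.c_[x,np.cross(z,x),z]).as_euler('xyz')
def yaw(deg): r=np.radians(deg); return np.array([np.cos(r),np.sin(r),0])
UP=np.array([0,0,1.]); DN=-UP
def st(tag=""):
    s=robot.sense(); print(tag,"t%.2f"%s["t"],"tcp",np.round(s["tcp_pos"],4),"F",np.round(s["wrist_force"],1),"open %.3f"%s["opening"],"q",np.round(s["joint_pos"],2),flush=True); return s
TIN=np.array([.548,-.0263,0]);TINY=-9.0
WT=np.array([.5483,-.3339,0]);WY=14.9
JT=np.array([.5629,.3266,0]);JY=-16.9
JAR=np.array([.3743,.2811,0])
def tiltpose(a,y,sgn,stood):   # tool axis and jaw for tin with lid heading y
    a=np.radians(a);d=yaw(y)
    z=np.cos(a)*d+np.sin(a)*DN if stood else -np.sin(a)*d+np.cos(a)*DN
    return z,sgn*yaw(y+90)
E
python3 - <<'E'
from h import *
q0=robot.sense()["joint_pos"]
def ik(p,o):
    q=robot.inverse_kinematics(p,o); return None if q is None else np.round(q,2)
for a in(0,15,30,40,50):
  for sg in(1,-1):
    z,x=tiltpose(a,TINY,sg,False);G=TIN+.022*yaw(TINY)+UP*.026
    print("grasp",a,sg,ik(G+.008*z,rpy(z,x)), ik(G+.008*z+UP*.12,rpy(z,x)))
    for py in(-30,-9,15):
      for px in (.5,.56,.62):
        z,x=tiltpose(a,py,sg,True)
        p=np.array([px,-.03,.072])+.008*z
        q=ik(p,rpy(z,x))
        if q is not None: print("   place",a,sg,py,px,q)
for n,p,y in(("jar",JAR,JY),("jarplace",JT,JY),("wt",WT,WY),("jar90",JAR,JY+60)):
  for sg in(1,-1):
    for h in(.05,.2): print(n,sg,h,ik(p+UP*h,rpy(DN,sg*yaw(y))))
E
```

```text
grasp 0 1 [ 0.52  0.72 -0.74  1.93  0.7   0.77  0.79] [ 0.58  0.54 -0.81  1.86  0.48  0.95  0.97]
   place 0 1 -30 0.56 [-0.78  1.12  0.33  2.44  2.07  1.48 -2.05]
   place 0 1 -30 0.62 [-0.7   1.07  0.33  2.33  2.14  1.44 -1.92]
   place 0 1 -9 0.62 [-0.8   1.33  0.7   2.44  2.58  1.59 -2.42]
   place 0 1 15 0.62 [-0.12  1.09  0.33  2.39  3.45  1.95 -1.76]
grasp 0 -1 [ 0.19  0.6  -0.27  1.95  0.27  0.63 -1.99] [ 0.31  0.45 -0.43  1.87  0.24  0.87 -1.97]
   place 0 -1 -30 0.56 [-0.78  1.12  0.33  2.44  2.07  1.48  1.09]
   place 0 -1 -30 0.62 [-0.7   1.07  0.33  2.33  2.14  1.44  1.23]
   place 0 -1 -9 0.62 [-0.8   1.33  0.7   2.44  2.58  1.59  0.73]
   place 0 -1 15 0.62 [-0.12  1.09  0.33  2.39  3.45  1.95  1.39]
grasp 15 1 [ 0.5   0.82 -0.74  1.75  0.51  1.07  0.96] [ 0.54  0.67 -0.8   1.69  0.39  1.25  1.03]
   place 15 1 -30 0.56 [ 0.13  0.97 -0.67  2.44  2.29  1.81 -1.32]
   place 15 1 -30 0.62 [ 0.22  0.99 -0.73  2.31  2.36  1.74 -1.16]
   place 15 1 -9 0.62 [ 0.05  0.85 -0.24  2.44  2.84  1.48 -1.44]
   place 15 1 15 0.62 [ 1.13  1.39 -1.2   2.36  3.24  0.92 -0.29]
grasp 15 -
[... 3165 characters left out ...]
.43  1.01  1.69]
jarplace 1 0.05 [-0.12  0.75 -0.7   1.72  0.6   0.9  -1.36]
jarplace 1 0.2 [-0.01  0.62 -0.88  1.61  0.51  1.16 -1.3 ]
jarplace -1 0.05 [ 0.13  1.   -1.19  1.7   1.01  1.18  1.5 ]
jarplace -1 0.2 [ 0.13  0.77 -1.18  1.6   0.73  1.28  1.68]
wt 1 0.05 [ 0.79  0.67 -0.44  1.75  0.37  0.81  0.43]
wt 1 0.2 [ 0.84  0.5  -0.51  1.64  0.27  1.07  0.51]
wt -1 0.05 [ 0.37  0.63  0.16  1.78 -0.14  0.75 -2.28]
wt -1 0.2 [ 0.4   0.45  0.11  1.67 -0.06  1.02 -2.35]
jar90 1 0.05 [ 0.15  0.76 -1.18  2.13  0.94  0.92 -0.85]
jar90 1 0.2 [ 0.22  0.4  -1.16  2.01  0.43  1.01 -0.4 ]
jar90 -1 0.05 [ 0.15  0.76 -1.18  2.13  0.94  0.92  2.3 ]
jar90 -1 0.2 [ 0.29  0.48 -1.3   2.01  0.53  1.06  2.64]
```

```bash
python3 - <<'E'
from h import *
A=45
z,x=tiltpose(A,TINY,1,False);o=rpy(z,x);G=TIN+.022*yaw(TINY)+UP*.027
p=G+.008*z
robot.goto(p+UP*.2,o);st("above")
robot.move_straight(p+UP*.03,vel=.25)
print(robot.move_straight(p,vel=.06,contact_N=6));st("down")
robot.grip(0.0,strength=60);st("grip")
robot.move_straight(p+UP*.18,vel=.25);st("lift")
for py in(-50,-30,-9,15):
  for px in (.5,.56,.62):
   for yy in (-.1,-.03,.05):
    for sg in(1,):
      z2,x2=tiltpose(A,py,sg,True)
      q=[robot.inverse_kinematics(np.array([px,yy,h])+.008*z2,rpy(z2,x2)) for h in(.072,.2)]
      if q[0] is not None and q[1] is not None:
        print(py,px,yy,np.round(q[0],2),np.round(q[1],2),"%.2f"%np.abs(q[1]-robot.sense()["joint_pos"]).max())
E
```

```text
above t2.70 tcp [ 0.5642 -0.0302  0.2213] F [-0.2 -0.4 -0.7] open 1.000 q [ 0.48  0.86 -0.83  1.33  0.24  1.9   1.02]
False
down t4.18 tcp [ 0.5641 -0.0287  0.0212] F [0.9 0.4 0.7] open 0.999 q [ 0.45  1.08 -0.76  1.4   0.37  1.65  1.03]
grip t4.55 tcp [ 0.5648 -0.0291  0.0219] F [ 2.  -0.8  3.2] open 0.667 q [ 0.45  1.08 -0.76  1.4   0.37  1.65  1.03]
lift t5.42 tcp [ 0.5635 -0.0293  0.1997] F [ 0.6  0.6 -2.9] open 0.667 q [ 0.47  0.88 -0.83  1.34  0.25  1.87  1.03]
-50 0.5 -0.1 [-0.2   0.49 -0.08  2.41  1.75  0.74 -1.21] [ 0.42  0.26 -0.76  2.31  1.39  0.91 -0.68] 1.71
-50 0.5 -0.03 [-0.32  0.5  -0.14  2.37  1.56  0.82 -1.18] [ 0.26  0.3  -0.8   2.27  1.3   1.03 -0.74] 1.77
-50 0.5 0.05 [-0.4   0.53 -0.26  2.29  1.39  0.93 -1.14] [ 0.02  0.34 -0.74  2.21  1.2   1.14 -0.8 ] 1.83
-50 0.56 -0.1 [-0.25  0.53  0.03  2.28  1.69  0.67 -1.1 ] [ 0.18  0.3  -0.47  2.2   1.36  0.85 -0.62] 1.64
-50 0.56 -0.03 [-0.32  0.54 -0.08  2.25  1.53  0.77 -1.06] [ 0.05  0.33 -0.5   2.16  1.28  0.96 -0.67] 1.69
-50 0.56 0.05 [-0.41  0.57 -0.15  2.18  1.37  0.87 -1.03] [-0.12  0.37 -0.51  2.1   1.2   1.07
[... 1554 characters left out ...]
  0.65 -0.85] [-0.11  0.25  0.    2.25  2.15  0.22 -0.78] 1.90
-9 0.62 0.05 [ 0.16  0.59 -0.54  2.27  2.22  0.7  -0.9 ] [-0.28  0.26 -0.01  2.23  1.82  0.32 -0.58] 1.61
15 0.56 -0.03 [ 1.03  0.86 -1.17  2.37  2.44  0.57 -0.2 ] [ 0.48  0.21 -0.41  2.32  4.16  0.21 -2.27] 3.90
15 0.56 0.05 [ 0.81  0.86 -1.18  2.39  2.39  0.73 -0.32] [ 0.87  0.36 -1.12  2.31  2.17  0.25 -0.36] 1.92
15 0.62 -0.1 [ 1.12  0.93 -1.17  2.2   2.27  0.43  0.12] [ 1.24  0.68 -1.31  2.13  1.53  0.29  0.68] 1.58
15 0.62 -0.03 [ 0.98  0.92 -1.17  2.24  2.32  0.55 -0.05] [ 1.1   0.63 -1.3   2.17  1.75  0.34  0.34] 1.53
15 0.62 0.05 [ 0.8   0.91 -1.18  2.26  2.3   0.69 -0.17] [ 0.84  0.51 -1.15  2.19  1.9   0.33 -0.01] 1.65
```

```bash
python3 - <<'E'
from h import *
A=45;PY=-50
z,x=tiltpose(A,PY,1,True);o=rpy(z,x);p=np.array([.6,0,0])+.008*z
robot.goto(p+UP*.2,o);st("stood")
import cv2
f=robot.grab_frame("side");cv2.imwrite("pics/s1.png",f["image"][:,:,::-1])
robot.move_straight(p+UP*.085,vel=.15);s=st("low")
E
```

```text
stood t6.88 tcp [ 0.6036 -0.0046  0.1936] F [-0.8 -0.2 -2.2] open 0.664 q [-0.08  0.38 -0.39  2.07  1.24  0.97 -0.63]
low t7.85 tcp [ 0.6042 -0.0042  0.08  ] F [ 0.3  0.8 -1.8] open 0.667 q [-0.13  0.58 -0.34  2.13  1.47  0.93 -0.94]
```

View pics/s1.png

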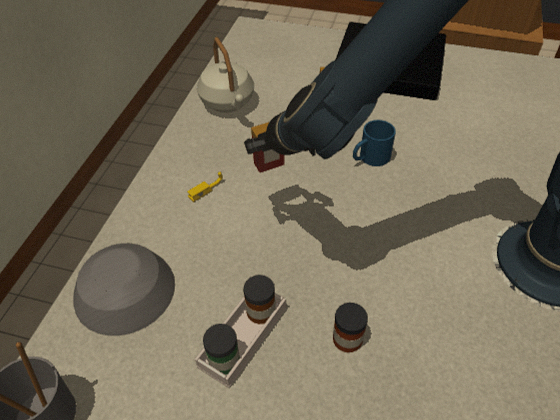

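The tin is held upright with its lid up near (265,148). I'll set it down.

```bash
python3 - <<'E'
from h import *
from vis import *
A=45;PY=-50
z,x=tiltpose(A,PY,1,True);p=np.array([.6,0,0])+.008*z
print(robot.move_straight(p+UP*.066,vel=.025,contact_N=4));st("touch")
robot.grip(1.0,strength=20);robot.sleep(.3);st("open")
s=robot.sense()
robot.move_straight(s["tcp_pos"]-.12*z,vel=.2);
robot.goto(np.array([.42,.14,.35]),rpy(DN,yaw(PY)));st("away")
for n in("top","side"):
    f=robot.grab_frame(n);np.savez(n+"2.npz",**f);cv2.imwrite(f"pics/{n}2.png",f["image"][:,:,::-1])
    P=cloud(f);Q=P.reshape(-1,3)
    m=(np.abs(Q[:,0]-.61)<.08)&(np.abs(Q[:,1])<.08)&(Q[:,2]>.09)&(Q[:,2]<.115);X=Q[m]
    if len(X)>20:
        r=cv2.minAreaRect((X[:,:2]*1000).astype(np.float32));print(n,len(X),r,np.median(X[:,2]))
E
```

```text
True
touch t8.38 tcp [ 0.6039 -0.0044  0.0679] F [-0.   0.9  4.2] open 0.666 q [-0.14  0.6  -0.34  2.13  1.49  0.93 -0.97]
open t9.07 tcp [ 0.6029 -0.0044  0.0668] F [-0.6  0.3 -0.1] open 1.002 q [-0.14  0.6  -0.34  2.13  1.49  0.93 -0.97]
away t10.96 tcp [0.4198 0.139  0.3484] F [-0.1 -0.1 -0.9] open 0.998 q [ 0.01  0.02 -0.43  1.88  0.01  1.25 -1.29]
top 367 ((606.5415649414062, -5.871715545654297), (58.37685775756836, 34.73447036743164), 40.08102798461914) 0.09947706135846411
side 365 ((606.6693115234375, -5.090938568115234), (58.08832550048828, 38.44434356689453), 40.309791564941406) 0.09865548033194914
```

View pics/side2.png

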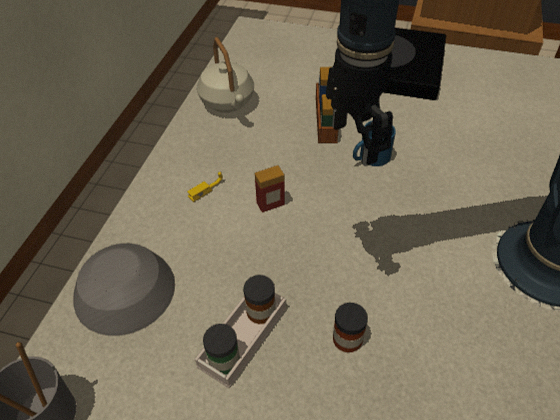

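The red tin is standing upright at (270,188). Next I'll take it by its broad faces. I'll grip and release once, then photograph it, to get the offset between camera and robot along the jaw direction.

```bash
python3 - <<'E'
from h import *
from vis import *
o=rpy(DN,yaw(-50));p=np.array([.6066,-.0062,.072])
robot.goto(p+UP*.1,o)
robot.move_straight(p+UP*.045,vel=.2)
print(robot.move_straight(p,vel=.1,contact_N=6));st("down")
robot.grip(0.0,strength=25);s=st("grip")
robot.grip(1.0,strength=20);s2=st("rel")
robot.move_straight(p+UP*.1,vel=.2)
robot.goto(np.array([.42,.14,.35]),o)
for n in("top","side"):
    f=robot.grab_frame(n)
    P=cloud(f);Q=P.reshape(-1,3)
    m=(np.abs(Q[:,0]-.61)<.08)&(np.abs(Q[:,1])<.08)&(Q[:,2]>.09)&(Q[:,2]<.115);X=Q[m]
    if len(X)>20:
        r=cv2.minAreaRect((X[:,:2]*1000).astype(np.float32));c=np.array(r[0])/1000;print(n,r,"along jaw cam-tcp",(c-s["tcp_pos"][:2])@yaw(-50)[:2])
st()
E
```

```text
False
down t13.22 tcp [ 0.6071 -0.0061  0.0724] F [1.1 0.5 0.7] open 0.999 q [ 0.11  0.56 -0.23  1.84  0.18  0.76 -1.09]
grip t13.74 tcp [ 0.6069 -0.0062  0.0725] F [-0.4  0.   1.8] open 0.397 q [ 0.11  0.56 -0.23  1.84  0.18  0.76 -1.09]
rel t14.30 tcp [ 0.6066 -0.0062  0.0719] F [-0.7  0.6  0.1] open 1.000 q [ 0.11  0.56 -0.23  1.84  0.18  0.76 -1.09]
top ((606.1695556640625, -5.707540512084961), (58.74308776855469, 34.19312286376953), 39.936119079589844) along jaw cam-tcp -0.0008378570816396094
side ((606.004150390625, -4.2891387939453125), (58.245521545410156, 37.046119689941406), 39.06192398071289) along jaw cam-tcp -0.0020307362962733023
 t16.19 tcp [0.4206 0.1389 0.3488] F [-0.   0.5 -0.2] open 1.001 q [-0.03  0.02 -0.38  1.88  0.01  1.25 -1.29]
```

```bash
python3 - <<'E'
from h import *
o=rpy(DN,yaw(-50));p=np.array([.6059,-.0070,.072])
robot.goto(p+UP*.1,o)
robot.move_straight(p+UP*.045,vel=.2)
print(robot.move_straight(p,vel=.1,contact_N=6))
robot.grip(0.0,strength=50);st("grip")
robot.move_straight(p+UP*.17,vel=.2);st("lift")
T=np.array([.5480,-.3356,0]);o2=rpy(DN,yaw(15))
robot.goto(T+UP*.24,o2)
robot.move_straight(T+UP*.132,vel=.15);robot.sleep(.3);st("pre")
print(robot.move_straight(T+UP*.0765,vel=.03,contact_N=6));st("in")
E
```

```text
False
grip t18.88 tcp [ 0.6063 -0.007   0.0725] F [ 0.5 -0.4  2.8] open 0.393 q [ 0.08  0.56 -0.19  1.84  0.15  0.76 -1.06]
lift t19.88 tcp [ 0.6048 -0.0071  0.2403] F [-0.8 -0.2 -2.8] open 0.390 q [ 0.11  0.37 -0.22  1.7   0.09  1.09 -1.01]
pre t22.50 tcp [ 0.5483 -0.3356  0.1327] F [ 0.2  0.8 -3. ] open 0.397 q [ 0.69  0.54 -0.29  1.71  0.18  0.92  0.59]
True
in t24.14 tcp [ 0.548  -0.3356  0.0785] F [-0.  -0.3  4.9] open 0.396 q [ 0.68  0.6  -0.27  1.74  0.21  0.82  0.57]
```

```bash
python3 - <<'E'
from h import *
from vis import *
robot.grip(1.0,strength=20);robot.sleep(.2)
s=st("rel");robot.move_straight(s["tcp_pos"]+UP*.16,vel=.2)
o=rpy(DN,yaw(JY));p=np.array([.3741,.2797,.048])
robot.goto(p+UP*.16,o);st("abovejar")
for n in("top","side"):
    f=robot.grab_frame(n);np.savez(n+"3.npz",**f);cv2.imwrite(f"pics/{n}3.png",f["image"][:,:,::-1])
    Q=cloud(f).reshape(-1,3)
    m=(np.abs(Q[:,0]-.548)<.2)&(np.abs(Q[:,1]+.335)<.1)&(Q[:,2]>.099)&(Q[:,2]<.13);X=Q[m]
    print(n,len(X),cv2.minAreaRect((X[:,:2]*1000).astype(np.float32)),np.percentile(X[:,2],[5,50,95]))
robot.move_straight(p+UP*.06,vel=.2)
print(robot.move_straight(p,vel=.1,contact_N=6));st("down")
robot.grip(0.0,strength=25);s=st("grip")
robot.grip(1.0,strength=20)
robot.move_straight(p+UP*.1,vel=.25)
robot.goto(np.array([.45,.0,.35]),o)
for n in("top","side"):
    f=robot.grab_frame(n);np.savez(n+"4.npz",**f)
    Q=cloud(f).reshape(-1,3)
    def circ(c,lo,hi):
        m=(np.hypot(Q[:,0]-c[0],Q[:,1]-c[1])<.045)&(Q[:,2]>lo)&(Q[:,2]<hi);r=cv2.minEnclosingCircle((Q[m,:2]*1000).astype(np.float32));rr=cv2.minAreaRect((Q[m,:2]*1000).astype(np.float32))
        return np.round(r[0],1),round(r[1],1),np.round(rr[0],1),np.round(rr[1],1)
    j=circ((.374,.28),.077,.1);e=(np.array(j[2])/1000-s["tcp_pos"][:2])
    print(n,j,"e",e.round(4),"jaw",e@yaw(JY)[:2],"perp",e@yaw(JY+90)[:2])
    print(circ((.58,.3825),.083,.11),circ((.5458,.27),.083,.11))
st()
E
```

```text
rel t24.90 tcp [ 0.5467 -0.335   0.0767] F [-0.2 -0.8  1. ] open 1.000 q [ 0.68  0.61 -0.27  1.75  0.21  0.82  0.57]
abovejar t28.13 tcp [0.3747 0.2792 0.2079] F [ 0.3 -0.8  0.3] open 0.999 q [-0.    0.27 -0.84  2.01  0.24  0.96 -1.26]
top 1152 ((645.7597045898438, -309.3120422363281), (235.02096557617188, 179.40016174316406), 14.943612098693848) [0.10155442 0.1054542  0.10913612]
side 610 ((644.4434204101562, -307.5456848144531), (233.42599487304688, 183.3642578125), 15.055864334106445) [0.10113266 0.10487412 0.10759735]
False
down t29.63 tcp [0.3744 0.2801 0.0485] F [ 0.2 -0.3  0.4] open 1.003 q [-0.19  0.51 -0.67  2.15  0.53  0.64 -1.53]
grip t30.01 tcp [0.3745 0.28   0.0486] F [-2.1 -0.2  6.8] open 0.657 q [-0.19  0.51 -0.67  2.15  0.53  0.64 -1.53]
top (array([373.9, 281.2]), 28.6, array([373.6, 280.3]), array([55.1, 56.1])) e [-0.0009  0.0003] jaw -0.0009007948135145907 perp -2.5276953297813378e-06
(array([580.5, 382.6]), 28.8, array([579.7, 382.5]), array([55.5, 56. ])) (array([544.9, 270.2]), 28.8, array([545.2, 270.3]), array([54.6, 56.5]))
side (array([374. , 281.9]), 28.8, array([373.9, 282.1]), array([55.5, 55.6])) e [-0.0006  0.0021] jaw -0.0011370146867742544 perp 0.0018069474140533848
(array([580.7, 383.1]), 29.1, array([581.1, 383.4]), array([55.3, 56.9])) (array([546.1, 270. ]), 30.2, array([546.1, 270.3]), array([56.5, 57. ]))
 t32.39 tcp [0.4496 0.0011 0.3491] F [-0.2 -0.   0.2] open 1.000 q [ 0.72  0.06 -0.84  1.85  0.05  1.25 -0.43]
```

View pics/side3.png

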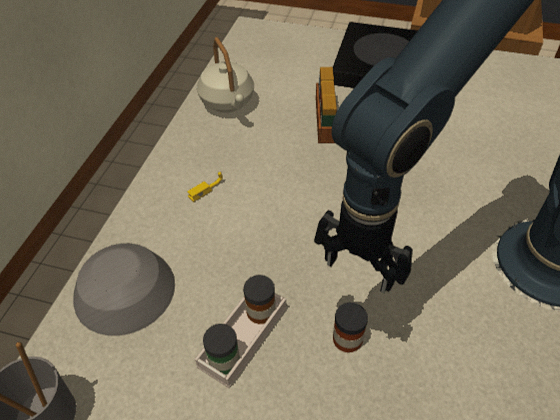

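```bash
python3 - <<'E'
from h import *
o=rpy(DN,yaw(JY));p=np.array([.3742,.2797,.048])
robot.goto(p+UP*.12,o)
robot.move_straight(p+UP*.06,vel=.2)
print(robot.move_straight(p,vel=.1,contact_N=6))
robot.grip(0.0,strength=50);st("grip")
robot.move_straight(p+UP*.17,vel=.2);st("lift")
T=np.array([.5631,.3251,0])
robot.goto(T+UP*.22,o)
robot.move_straight(T+UP*.15,vel=.15);robot.sleep(.3);st("pre")
print(robot.move_straight(T+UP*.0525,vel=.04,contact_N=6));st("in")
E
```

```text
False
grip t35.27 tcp [0.3744 0.2801 0.0487] F [-1.  -0.1  7.1] open 0.649 q [ 0.04  0.64 -0.99  2.14  0.79  0.78 -1.76]
lift t36.27 tcp [0.3737 0.2787 0.2167] F [ 0.4  0.7 -3.8] open 0.655 q [ 0.3   0.42 -1.28  1.99  0.47  1.07 -1.48]
pre t37.98 tcp [0.5634 0.3254 0.1509] F [-0.   0.2 -3.2] open 0.652 q [ 0.07  0.75 -1.03  1.65  0.69  1.15 -1.43]
True
in t40.17 tcp [0.563  0.3252 0.0548] F [-1.  -0.7  6.2] open 0.655 q [ 0.02  0.85 -0.94  1.71  0.79  1.02 -1.5 ]
```

```bash
python3 - <<'E'
from h import *
from vis import *
robot.grip(1.0,strength=20);robot.sleep(.2)
s=st("rel");robot.move_straight(s["tcp_pos"]+UP*.15,vel=.2)
robot.goto(np.array([.43,0,.35]),rpy(DN,yaw(JY)));st()
C=[]
for n in("top","side"):
    f=robot.grab_frame(n);Q=cloud(f).reshape(-1,3);I=f["image"][:,:,::-1]
    C.append(I)
    print(n)
    for nm,c in(("a",(.58,.3825)),("b",(.5458,.27)),("jar",(.563,.3265))):
        m=(np.hypot(Q[:,0]-c[0],Q[:,1]-c[1])<.0285)&(Q[:,2]>.07)&(Q[:,2]<.12);X=Q[m];k=np.c_[X[:,:2]-c,np.ones(len(X))]
        print(nm,len(X),X.mean(0).round(4),np.percentile(X[:,2],[5,50,95]).round(4),"slope",np.linalg.lstsq(k,X[:,2],rcond=None)[0][:2].round(3))
    for nm,k in(("tin",0),("ta",.06),("tb",-.06)):
        c=np.array([.5483,-.334])+k*yaw(105)[:2];d=Q[:,:2]-c
        m=(np.abs(d@yaw(15)[:2])<.025)&(np.abs(d@yaw(105)[:2])<.029)&(Q[:,2]>.09)&(Q[:,2]<.12);X=Q[m];K=np.c_[X[:,:2]-c,np.ones(len(X))]
        e=d[m]@np.c_[yaw(15)[:2],yaw(105)[:2]]
        print(nm,len(X),"x range",np.percentile(e[:,0],[1,99]).round(4),"z",np.percentile(X[:,2],[5,50,95]).round(4),"slope",np.linalg.lstsq(K,X[:,2],rcond=None)[0][:2].round(3))
def crop(im,x,y,w,h,s): return cv2.resize(im[y:y+h,x:x+w],None,fx=s,fy=s,interpolation=cv2.INTER_CUBIC)
a=np.hstack([crop(C[0],100,195,100,70,4),crop(C[0],378,195,100,70,4)])
b=np.hstack([crop(C[1],180,260,120,80,3.3333),crop(C[1],270,60,120,80,3.3333)])
cv2.imwrite("pics/fin.png",cv2.convertScaleAbs(np.vstack([a,b]),alpha=1.6))
E
```

```text
rel t40.77 tcp [0.5621 0.3239 0.0527] F [0.6 0.3 0.9] open 1.000 q [ 0.02  0.85 -0.94  1.71  0.79  1.02 -1.5 ]
 t43.09 tcp [4.302e-01 3.000e-04 3.500e-01] F [-0.2 -0.4  0. ] open 0.999 q [ 1.25  0.08 -1.38  1.87  0.08  1.26 -0.45]
top
a 486 [0.5787 0.3805 0.0899] [0.0812 0.0909 0.0944] slope [0.049 0.085]
b 484 [0.5446 0.2686 0.0901] [0.0839 0.0907 0.0941] slope [0.042 0.055]
jar 465 [0.5621 0.3251 0.0903] [0.0859 0.0907 0.0944] slope [0.019 0.045]
tin 387 x range [-0.0165  0.0171] z [0.1009 0.1054 0.1089] slope [0.043 0.013]
ta 396 x range [-0.0169  0.0165] z [0.0995 0.1053 0.1091] slope [ 0.035 -0.028]
tb 392 x range [-0.017   0.0165] z [0.1004 0.1053 0.1091] slope [ 0.033 -0.027]
side
a 923 [0.5785 0.3859 0.0887] [0.0774 0.0899 0.0923] slope [ 0.066 -0.104]
b 750 [0.5439 0.2733 0.0887] [0.0786 0.0899 0.0925] slope [ 0.077 -0.096]
jar 846 [0.561  0.3298 0.0885] [0.0769 0.0898 0.0924] slope [ 0.061 -0.107]
tin 189 x range [-0.0155  0.0174] z [0.1009 0.1051 0.1079] slope [-0.067 -0.047]
ta 254 x range [-0.0163  0.017 ] z [0.0931 0.1047 0.1073] slope [-0.017 -0.121]
tb 163 x range [-0.0127  0.0169] z [0.1012 0.1048 0.1081] slope [-0.097 -0.042]
```

View pics/fin.png

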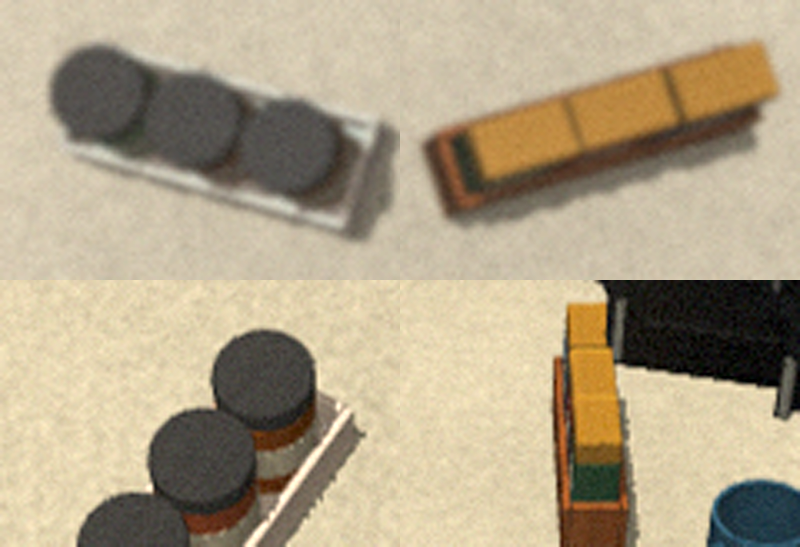

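The crops show each row complete and level. The jar's lid is in line with its neighbours' at about (195,120) and the tin's lid at about (620,105), all at the same height. I'm handing in.

```bash
python3 -c "
from h import *
st();robot.close_job()"
```

```text
t43.19 tcp [0.4303 0.0006 0.35  ] F [-0.6 -0.2  0.4] open 0.999 q [ 1.25  0.08 -1.38  1.87  0.08  1.26 -0.45]
the job is handed in; nothing more can be done
```

I packed both items and handed the job in at 43 s of the 72 s; the system gives no verdict.

**What I did:** I stood the red tin up on the bare table and let go. I then took it by its broad faces and lowered it into the wooden tray's gap. The jar went into the white tray's gap the same way. Before each packing I gripped and released the item once to measure the camera offset, about 1 mm, and corrected for it. Both descents stopped on a light contact within about 1 mm of the expected floor height.

**Last checks:**
- **Heights:** The tin's lid top measured 105.4 mm against 105.3 mm for its neighbours, all nominally 106 mm. The jar's measured 90.7 mm against 90.7–90.9 mm for its neighbours, nominally 91 mm.
- **Position:** Both sit in line and centred in their rows, and no neighbour has visibly moved. The gripper is clear of everything.
- **Weak points:** The fitted lid slopes were noisy: up to 0.12 on neighbours I never gripped, and similar on the packed items. They do not confirm uprightness, so I relied on the matching heights and the pictures. The side camera disagreed with the top one by about 1 mm. I did not measure the mug and hook again. Both looked unmoved in the side pictures mid-job, and I never went near them.

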